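# Clip the hook spanner onto the snap hook

### The arm

A 6-joint arm with a two-finger parallel gripper is mounted at the origin on the work surface. World frame = base frame: x ahead of the robot, y to its left, z up, the work surface at z = 0. Lengths are in mm, angles in rad, forces in N, time in s.
With the tool pointing down it reaches from about 350 to 975 mm from the base axis. Payload 7.1 kg.
Tool frame: the origin (TCP) lies midway between the tips of the shut fingers; the grasp point (between the pads) lies 19 mm behind it (ctrl.grip_depth is the distance from the TCP to the grasp point, in mm); z points along the fingers, y is the line along which they close (so a half turn about z gives the same grasp; the last joint's range is limited). The gripper opens to 88 mm and grips with 3 to 60 N. Pads are 20 mm wide; open, the fingers measure 115 mm over their backs; the gripper's body (75 mm by 178 mm) begins 61 mm behind the grasp point.
Start: joints at [1.155, 0.423, 1.63, -0, 1.089, -0.019], TCP at [241.511, 576.435, 222.675] pointing down, gripper open.
Joint ranges: [-3, 3], [-0.9, 2.11], [0.09, 2.58], [-1.31, 4.45], [0.11, 2.69], [-2.54, 2.54]. Speed limits (rad/s): [2.39, 2.39, 3.01, 3.14, 3.14, 3.14].

### API

Orientations are given as a rotation vector (axis times angle).
In Python, from workcell import ctrl, cams gives the robot as it stands.
- The arm moves only by the tool move_arm, never from a script. Its argument "steps" is a list of rows, each a list of 3 entries, a list of its own where there are three numbers: the shift along the tool's x, y, z in units of 25 mm (1.0 is 25 mm), then the turn about the tool's z in units of 5 degrees (1.0 is 5 degrees), then the closure, from 0 (fully open) to 1 (shut). A call has 1 to 20 rows; each row shifts and turns the commanded pose from where the row before left it, along the tool's axes as they then stand; what a row does not reach is not made up. A row lasts 1/12 s, in which the tool goes at most 41.7 mm and 7.16 degrees, less where a joint would pass 70% of its speed; a pose out of reach is approached as far as the arm can. A call is refused whole if a number of a shift passes 1 or a number of a turn 1, either way. A call with a gripper value outside its range is refused whole. The fingers move at their own pace and stop on an object; the grip force is fixed at half the most. Time passes only in rows, so rows that do not move let the fingers close. It gives the time, the measured TCP pose, the force, the opening and the grip force at its end, in the units of the state.
- ctrl.get_obs(): the state, without advancing time (a new reading comes with each control period).
- cams.get_image(name): name is "scene" or "top"; returns a dict with "image" (420x560x3 uint8, red, green, blue), "camera_matrix" (3x3 intrinsics, pixels), "xyz" and "rotation" of the camera in the world. Camera axes: x right, y down, z forward; pixel columns grow to the right and rows downward; lengths in mm; the calibration is good to about 2 mm. A picture is of the moment at which its call begins. There is no depth.
- ctrl.close_job(): hands the job in; it is judged then, once.
Trained networks look in the newest picture that a camera, given by its name, has taken for a name from the list of things; names that differ only in an ending like _2 or _b are one class to them, and where a whole thing is asked for, a point or a joint stands for the part that bears it (a point fixed in the world has none). Each returns a list of dicts, best first, with "p" (0 to 1); they miss things now and then, are a little off and sometimes report something else, mostly with a low value. They report only what shows in the picture. A call takes as long as a camera call. They do not tell look-alikes from the thing itself.
- cams.boxes_of(camera, thing): "rect" ([centre column, centre row, width, height] in pixels, round what is visible of it).
- cams.cut_out(camera, thing): "pixels" (420x560 bool, what is visible of it) and "rect" ([centre column, centre row, width, height] in pixels, round what is visible of it).
The state is a dict: "t": time; "qpos": joint angles; "qvel": joint speeds; "joint_torque": joint torques, N m; "ee_pos": TCP position; "orientation": TCP orientation; "ft_force": force on the tool from outside, world axes, zero at the start; "moment": the same for the moment, N m; "width": finger opening in mm; "grasp_force": force on a finger pad.
Only numpy, scipy, OpenCV 4.12 (cv2) and the standard library are available. Lean on these libraries where they do the work, as an engineer would, in place of code of your own. Each camera call takes 0.05 s, during which the arm holds its last target. There are 200 camera calls.

### The job

Hang the hook spanner on the snap hook of the stand: pick it up by its rubber sleeve, push its eye gently down over the hook's tip against the sprung gate until it passes inside and the gate snaps shut behind it. Still holding it, tug it upward and hold it pulling against the shut gate with a few newtons for half a second, to feel that it is caught; then let go and leave it hanging still. Do not force the hook (stay under about 25 N), keep the fingers off the stand and its gate, and leave the other things alone.

Things in the scene. Friction and masses are not known exactly. Their poses are not given: they have to be found in the camera images.
- spanner: Plain steel hook spanner (C-spanner), about 145 mm long, 120 to 210 g, lying flat on the bench. Origin: underside of the middle of its black rubber sleeve, 60 mm long, 16 mm wide (y), 18 mm high: the place to grip, across y. +x points along the handle to the eye, -x to the C-shaped jaw, z up as it lies.
- eye (a point): Centre of the spanner's eye, a closed round-bar ring lying in the spanner's x-y plane: hole 20 mm, outside 32 mm, bar 6 mm thick. It lies 52 mm along +x from the spanner's origin and 9 mm above its underside.
- stand: Fixed stand: base plate 150 x 160 x 12 mm, post 25 mm square, 282 mm high, centred 32 mm in +x and 72 mm in +y of the origin, carrying sideways a snap hook of 8 mm steel bar. Origin: on the bench under the hook's middle. The hook is a J in the stand's x-z plane: tip upright on the -x side (bar axis x = -14 mm), shank at x = +14 mm, 20 mm free between; 262 mm up the shank turns away to the post.
- hook_tip (a point): Top of the hook's free tip, 14 mm in -x from the stand's origin, 254 mm above the bench. Stand axes. Tip and shank run straight down to 217 mm above the bench, where the half-round bowl begins.
- hook_bowl (a point): Centre of the bar at the bottom of the hook's bowl, 203 mm above the bench (51 mm below the top of the tip). Its axes are the stand's. An eye hanging in the hook has its centre about 6 mm below this point.
- gate_hinge (a point): Hinge axis (along the stand's y) of the sprung gate, beside the shank: 11 mm in +x of the stand's origin, 251 mm above the bench. The gate is a steel flap 20 mm long, 9 mm wide, 4 mm thick; shut, it slopes down by 0.38 rad towards -x and ends just behind the tip, 243 mm above the bench. Stand axes.
- gate (a joint): Gate angle, rad: 0 shut, grows as it is pushed down into the hook, stop at 0.6; from below it is a rigid stop. Spring: about 2.5 to 5 N at the free end. The far side of the eye's ring gets through only close to the tip (bar touching the tip's +x side or within some 3 mm); further back it may jam on the open gate. It is through some 20 mm below the tip's top; 15 mm lower it meets the bowl.
- bearing: Bystander: steel bearing ring, 62 mm across, 16 mm high. Origin: centre of its underside.
- tub: Bystander: blue jar with a black cap, 72 mm across, 75 mm high. Origin: centre of its underside.
- driver: Bystander: screwdriver, 180 mm long, lying along its x. Origin: underside of its middle.
There are look-alikes about, which are no part of the job. Several things look just like the spanner: the one meant starts farthest to the robot's right.

How it is judged (in metres and radians):
On the way, in this order (a step that is already met when the one before it is completed fails the run):
1. the eye, over the tip, pushes the gate open (value of joint gate above 0.3 rad and contact force between spanner and stand above 0.5 N and contact force between the fingers and stand below 0.5 N), for 0.05 s.
2. the eye is inside the hook, the gate shut behind it (value of joint gate below 0.08 rad and distance between eye and hook_bowl below 0.045 m and z of eye in the frame of hook_bowl below 0.034 m), for 0.1 s.
3. the held spanner is tugged upward against the shut gate with more than 2 N (value of joint gate below 0.08 rad and contact force between spanner and gate above 2 N and z of eye in the frame of hook_bowl between 0.024 and 0.042 m and contact force between the fingers and spanner above 1 N), for 0.2 s.
At the end, for the whole second after the job is handed in: The spanner hangs by its eye in the bowl of the hook (eye centre within 16 mm of the bar at the bowl's bottom), handle down within 20 degrees of vertical, nearly at rest (under 0.06 m/s and 0.6 rad/s), the gate shut (under 0.08 rad) (value of joint gate below 0.08 rad and distance between eye and hook_bowl below 0.016 m and angle between spanner's own x axis and vertical below 0.35 rad and angular speed of spanner below 0.6 rad/s and linear speed of spanner below 0.06 m/s); the robot touches nothing.
It fails at once if the spanner bears on the hook or gate with more than 25 N (contact force between spanner and stand above 25 N).
It fails at once if the fingers press on the stand, hook or gate (contact force between the fingers and stand above 3 N).
It fails at once if a bystander is moved more than 15 mm (distance of any of bearing, tub, driver from where it was at the start of the episode above 0.015 m).
It also fails if it takes over 72 s, if anything falls off the work surface, if the arm or the gripper's body presses on something with over 40 N, if the wrist force passes 120 N, or if a joint passes its speed limit or range.

## Working session

There is one attempt and no reset: what is moved stays moved. The work goes in short steps, Python scripts to look and compute and a tool call to move; the robot and the scene stay as the last step left them, time stands still between calls to the robot, and variables do not carry over. Pictures are saved under pics/ and viewed, at most 10 in all, crops included, and the job is handed in when it is done.

Besides the shell and the picture viewer there is one more tool, called by a JSON object that holds its "api" and its "payload". move_arm: Moves the arm, as the interface text tells. Its arguments: {"type":"object","properties":{"steps":{"type":"array"}},"required":["steps"]}

```bash
mkdir -p pics; cat > h.py <<'E'
import numpy as np, cv2
from workcell import ctrl, cams
def proj(im,P):
    R=np.array(im["rotation"]); 
    if R.shape!=(3,3): R=cv2.Rodrigues(R.astype(float))[0]
    p=R.T@(np.array(P,float)-im["xyz"]); q=im["camera_matrix"]@p; return q[:2]/q[2]
def ray(im,uv,z):
    R=np.array(im["rotation"])
    if R.shape!=(3,3): R=cv2.Rodrigues(R.astype(float))[0]
    d=R@np.linalg.inv(im["camera_matrix"])@np.array([uv[0],uv[1],1.]); c=np.array(im["xyz"])
    return c+d*(z-c[2])/d[2]
def save(im,name,crop=None,s=1):
    a=im["image"]
    if crop: x0,y0,x1,y1=crop; a=a[y0:y1,x0:x1]
    cv2.imwrite("pics/"+name,cv2.resize(a[:,:,::-1],None,fx=s,fy=s,interpolation=cv2.INTER_CUBIC))
E
python3 - <<'E'
from h import *
ims={c:cams.get_image(c) for c in("scene","top")}
cv2.imwrite("pics/a.png",np.vstack([cv2.resize(ims[c]["image"][:,:,::-1],(400,300)) for c in ims]) )
for c in ims:
    save(ims[c],c+"0.png",s=1.4)
    print(c,ims[c]["xyz"],np.round(ims[c]["rotation"],3).tolist(),np.round(ims[c]["camera_matrix"],1).tolist())
    for t in("spanner","stand","gate","bearing","tub","driver"):
        for d in cams.cut_out(c,t):
            m=d["pixels"]; ys,xs=np.nonzero(m)
            z={"spanner":9}.get(t,0)
            print(c,t,round(d["p"],2),np.round(d["rect"]).tolist(),m.sum(),np.round(ray(ims[c],(xs.mean(),ys.mean()),z)).tolist())
print(ctrl.get_obs())
E
```

```text
scene [1241.41939024 -225.85776897  880.9392269 ] [-1.966, -1.402, 0.605] [[401.6, 0.0, 270.8], [0.0, 401.6, 206.4], [0.0, 0.0, 1.0]]
scene spanner 0.82 [252.0, 264.0, 37.0, 20.0] 256 [555.0, -53.0, 9.0]
scene spanner 0.67 [216.0, 210.0, 13.0, 19.0] 103 [329.0, -102.0, 9.0]
scene spanner 0.61 [198.0, 260.0, 26.0, 44.0] 293 [503.0, -202.0, 9.0]
scene spanner 0.6 [297.0, 330.0, 19.0, 53.0] 302 [789.0, -16.0, 9.0]
scene stand 0.81 [323.0, 233.0, 75.0, 105.0] 3633 [564.0, 178.0, 0.0]
scene bearing 0.55 [274.0, 224.0, 27.0, 16.0] 287 [432.0, 58.0, 0.0]
scene tub 0.67 [219.0, 314.0, 30.0, 40.0] 991 [687.0, -177.0, 0.0]
scene tub 0.65 [195.0, 259.0, 24.0, 43.0] 275 [494.0, -203.0, 0.0]
scene driver 0.76 [378.0, 212.0, 12.0, 21.0] 176 [492.0, 388.0, 0.0]
scene driver 0.7 [324.0, 233.0, 74.0, 111.0] 3714 [563.0, 179.0, 0.0]
top [ 346.98376327   29.31510239 1140.67588092] [-1.989, 2.207, -0.254] [[426.6, 0.0, 278.0], [0.0, 426.6, 210.8], [0.0, 0.0, 1.0]]
top spanner 0.85 [274.0, 149.0, 17.0, 38.0] 173 [795.0, -17.0, 9.0]
top spanner 0.81 [356.0, 244.0, 35.0, 47.0] 381 [502.0, -201.0, 9.0]
top 
[... 565 characters left out ...]
0, 20.0] 350 [442.0, 53.0, 0.0]
{'t': 0.7, 'qpos': array([ 1.15499945e+00,  4.23070870e-01,  1.62991702e+00,  2.15273243e-06,
        1.08855738e+00, -1.89929776e-02]), 'qvel': array([-0.00070052,  0.00018302,  0.00069839,  0.00153257, -0.00228816,
       -0.00047079]), 'joint_torque': array([-6.18387076e-04, -5.44419372e+01, -2.73995608e+01,  6.44645677e-02,
        1.69293786e-02, -4.06976213e-06]), 'ee_pos': array([241.51273274, 576.44018854, 222.68656163]), 'orientation': array([6.19216860e-01, 3.07995493e+00, 7.33229902e-05]), 'ft_force': array([ 0.06958724, -0.21204688, -0.1423329 ]), 'moment': array([0.00840644, 0.0456203 , 0.03922964]), 'grasp_force': 0.0, 'width': 87.80617866603936}
```

View images.

View pics/top0.png

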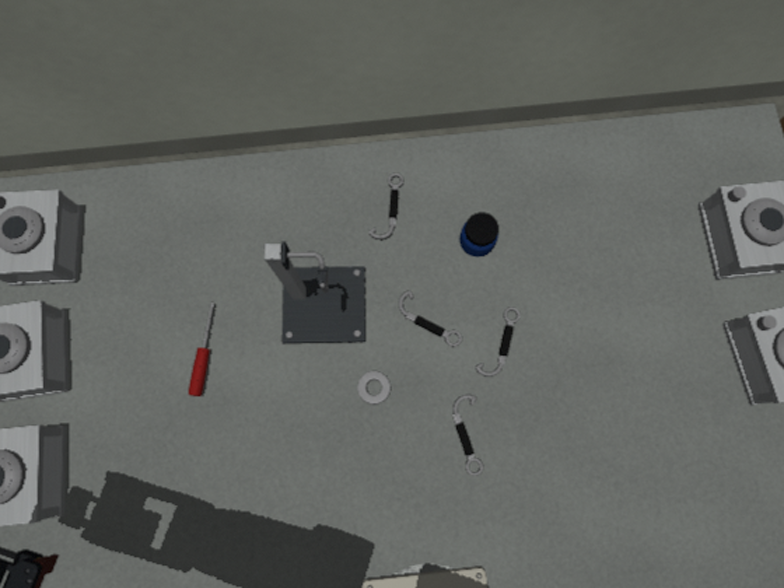

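```bash
python3 - <<'E'
from h import *
t=cams.get_image("top");s=cams.get_image("scene")
def c(im,b,sz):
    x0,y0,x1,y1=b; return cv2.resize(im["image"][y0:y1,x0:x1,::-1],sz,interpolation=cv2.INTER_CUBIC)
A=c(t,(320,205,395,280),(400,400)); B=c(s,(160,220,235,295),(400,400))
cv2.imwrite("pics/span.png",np.hstack([A,B]))
A=c(t,(180,160,260,250),(356,400)); B=c(s,(270,170,380,295),(352,400))
cv2.imwrite("pics/stand.png",np.hstack([cv2.resize(A,(390,440)),cv2.resize(B,(390,440))]))
E
```

```text
(no output)
```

View pics/span.png

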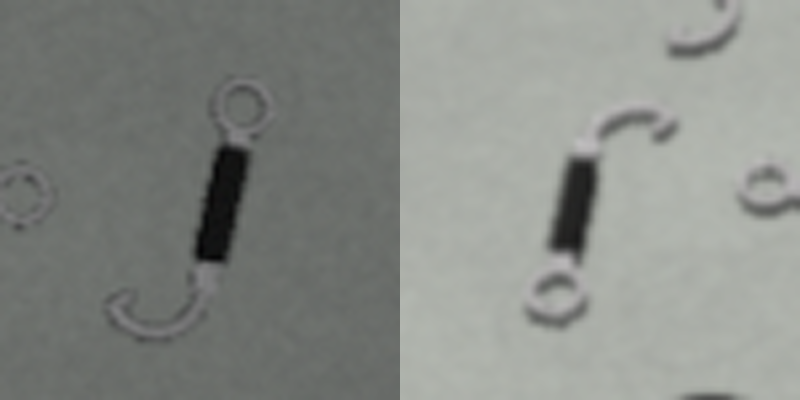

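View pics/stand.png

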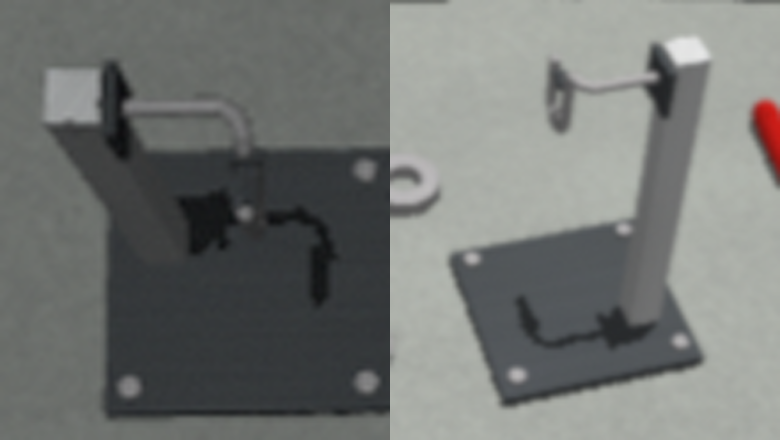

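Four look-alike spanners in the top picture: (274,149), (356,244), (334,311) and (307,228). World y is about -17, -201, -106 and -61. The one at (356,244) is farthest right, and the crop confirms it: eye at (365,225), sleeve at (362,243). The stand's hook opens toward world -x, with the tip near (230,204) in the top picture. The post is to its left.

```bash
cat > fit.py <<'E'
from h import *
from scipy.optimize import least_squares
def tw(p,P): c,s=np.cos(p[2]),np.sin(p[2]); return np.array([p[0]+c*P[0]-s*P[1],p[1]+s*P[0]+c*P[1],P[2]])
def T(u,v): return (180+u*80/390,160+v*90/440)
def S(u,v): return (270+(u-390)*110/390,170+v*125/440)
E
python3 - <<'E'
from fit import *
t=cams.get_image("top");s=cams.get_image("scene")
# spanner
obs=[]
for im,n,eye in((t,"top",(365.4,225.1)),(s,"scene",(189.3,275.9))):
    x,y=(356,244) if n=="top" else (197,262)
    g=im["image"].max(2); y0,x0=y-30,x-24
    m=(g[y0:y0+60,x0:x0+48]<50).astype(np.uint8); k,l,st,ce=cv2.connectedComponentsWithStats(m)
    i=1+np.argmax(st[1:,4]); c=ce[i]+[x0,y0]; print(n,st[i],c,"sleeve w",ray(im,c,13),"eye w",ray(im,eye,10))
    obs+=[(im,c,(0,0,13)),(im,eye,(52,0,10))]
f=lambda p:np.concatenate([proj(im,tw(p,P))-uv for im,uv,P in obs])
r=least_squares(f,[502,-200,-.2]);print("spanner",r.x,np.round(r.fun,1))
# stand: corner lists
a,b=32,72;h=12.5
pt=[(T(45,68),(a+h,b+h)),(T(102,68),(a+h,b-h)),(T(100,123),(a-h,b-h)),(T(45,123),(a-h,b+h))]
ps=[(S(663,45),(a-h,b-h)),(S(698,37),(a-h,b+h)),(S(709,62),(a+h,b+h)),(S(672,68),(a+h,b-h))]
o=[(t,u,P+(282,)) for u,P in pt]+[(s,u,P+(282,)) for u,P in ps]+[(t,T(245,213),(-14,0,254))]
pl=[(t,T(108,152),(75,80)),(t,T(108,412),(-75,80)),(s,S(450,255),(-75,-80)),(s,S(505,400),(75,-80)),(s,S(702,355),(75,80))]
f=lambda p:np.concatenate([proj(im,tw(p,P))-uv for im,uv,P in o]+[proj(im,tw(p,(P[0]+p[3],P[1]+p[4],12)))-uv for im,uv,P in pl])
r=least_squares(f,[600,100,0,0,0],loss="soft_l1");print("stand",r.x,np.round(r.fun,1))
p=r.x; np.save("stand.npy",p)
E=[]
for im,n,(x0,y0,x1,y1) in((t,"top",(205,165,255,225)),(s,"scene",(300,175,350,235))):
    A=cv2.resize(im["image"][y0:y1,x0:x1,::-1],None,fx=8,fy=8,interpolation=cv2.INTER_CUBIC)
    for P in[(-14,0,254),(-14,0,217),(14,0,217),(14,0,262),(0,0,203),(11,0,251)]+[(a+i*h,b+j*h,282) for i in(-1,1) for j in(-1,1)]:
        q=(proj(im,tw(p,P))-[x0,y0]+.5)*8; cv2.circle(A,tuple(int(v) for v in q),3,(0,0,255),1)
    E.append(A)
cv2.imwrite("pics/ov.png",np.hstack(E))
E
```

```text
top [ 25  18   9  22 122] [361.00819672 242.90983607] sleeve w [ 503.41604465 -203.98229442   13.        ] eye w [ 550.67237107 -223.56490991   10.        ]
scene [16 19  7 15 62] [192.51612903 258.24193548] sleeve w [ 502.48482879 -203.59211753   13.        ] eye w [ 556.80309888 -223.12708631   10.        ]
spanner [ 5.03916840e+02 -2.04055594e+02 -3.76418967e-01] [-0.  -0.2 -0.2 -0.6 -0.1  0.4 -0.3 -1.3]
stand [ 5.99074999e+02  1.10430789e+02 -7.95216784e-02  1.02688525e+01
  2.57628463e+01] [-0.2 -0.2 -0.  -0.5  0.2 -0.4 -0.5 -0.1 -1.1 -1.1 -1.  -0.5  0.3 -0.8
  0.5 -0.7  0.2 -0.7 -0.1 -0.3 -1.1  0.5 -1.  -0.5 -0.8  0.2  0.7  0.6]
```

View pics/ov.png

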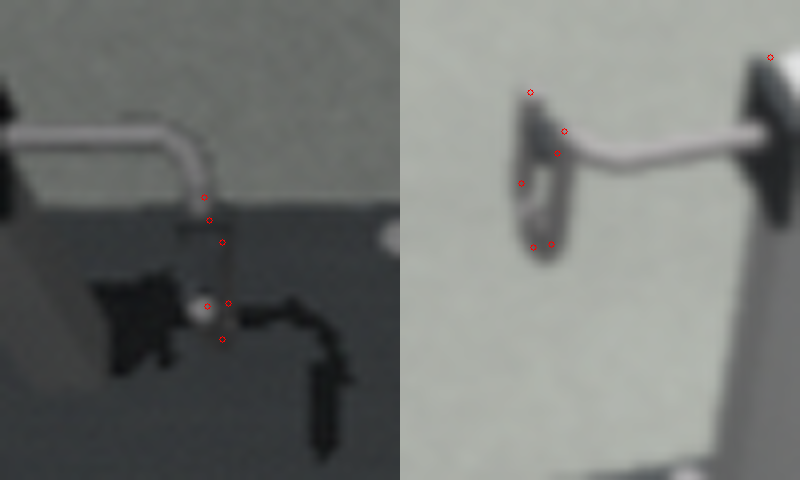

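{"api": "move_arm", "payload": {"steps": [[[-0.4,-0.45,0],0,0],[[-0.86,-0.98,0],0,0],[[-0.86,-0.98,0],0,0],[[-0.86,-0.98,0],0,0],[[-0.86,-0.98,0],0,0],[[-0.86,-0.98,0],0,0],[[-0.86,-0.98,0],0,0],[[-0.86,-0.98,0],0,0],[[-0.86,-0.98,0],0,0],[[-0.86,-0.98,0],0,0],[[-0.86,-0.98,0],0,0],[[-0.86,-0.98,0],0,0],[[-0.86,-0.98,0],0,0],[[-0.86,-0.98,0],0,0],[[-0.86,-0.98,0],0,0],[[-0.86,-0.98,0],0,0],[[-0.86,-0.98,0],0,0],[[-0.86,-0.98,0],0,0],[[-0.86,-0.98,0],0,0],[[-0.86,-0.98,0],0,0]]}}

```text
t: 2.57
ee_pos: [443.6, -26.7, 223.0]
orientation: [0.619, 3.079, 0.0]
ft_force: [1.5, -0.1, -0.1]
width: 88.1
grasp_force: 0.0
```

```bash
cat >> h.py <<'E'
def state():
    o=ctrl.get_obs(); R=cv2.Rodrigues(np.array(o["orientation"],float))[0]
    print("t",round(o["t"],2),"pos",np.round(o["ee_pos"],1),"yaw x",round(np.degrees(np.arctan2(R[1,0],R[0,0])),2),"z",np.round(R[:,2],3),"F",np.round(o["ft_force"],2),"M",np.round(o["moment"],2),"w",round(o["width"],1),"g",round(o["grasp_force"],1),"q6",round(o["qpos"][5],2))
    return o,R
def go(target,yawx=None):
    o,R=state(); d=R.T@(np.array(target,float)-o["ee_pos"]); print("units",np.round(d/25,2))
    if yawx is not None: print("turn units",round(-(yawx-np.degrees(np.arctan2(R[1,0],R[0,0])))/5,2))
E
python3 -c "
from h import *
go([504,-204,3],158.2)"
```

```text
t 2.57 pos [443.6 -26.7 223. ] yaw x 157.25 z [ 0.001 -0.    -1.   ] F [ 1.55 -0.09 -0.06] M [ 0.03 -0.03 -0.02] w 88.1 g 0.0 q6 -1.26
units [-4.96 -5.61  8.8 ]
turn units -0.19
```

{"api": "move_arm", "payload": {"steps": [[[-0.9,-0.95,0],-0.19,0],[[-0.9,-0.95,0],0,0],[[-0.9,-0.95,0],0,0],[[-0.9,-0.95,0.3],0,0],[[-0.9,-0.95,0.3],0,0],[[-0.46,-0.86,0.6],0,0],[[0,0,1],0,0],[[0,0,1],0,0],[[0,0,1],0,0],[[0,0,1],0,0],[[0,0,1],0,0],[[0,0,0.6],0,0],[[0,0,0],0,0],[[0,0,0],0,0]]}}

```text
t: 3.73
ee_pos: [505.5, -201.3, 52.2]
orientation: [-0.593, -3.083, -0.001]
ft_force: [0.8, 0.4, 0.7]
width: 87.8
grasp_force: 0.0
```

```bash
python3 -c "
from h import *
go([504,-204,3],158.2)
t=cams.get_image('top');s=cams.get_image('scene')
A=cv2.resize(t['image'][195:295,310:410,::-1],(400,400),interpolation=cv2.INTER_CUBIC);B=cv2.resize(s['image'][200:300,150:250,::-1],(400,400),interpolation=cv2.INTER_CUBIC)
cv2.imwrite('pics/g.png',np.hstack([A,B]))"
```

```text
t 3.73 pos [ 505.5 -201.3   52.2] yaw x 158.21 z [-0.002  0.001 -1.   ] F [0.77 0.35 0.67] M [ 0.   -0.02 -0.  ] w 87.8 g 0.0 q6 -1.59
units [ 0.01 -0.12  1.97]
turn units 0.0
```

View pics/g.png

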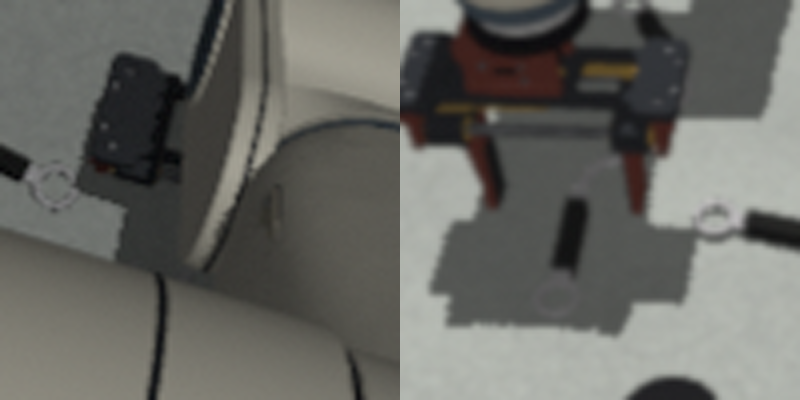

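The scene crop shows the fingers straddling the sleeve (570,235), with the eye toward the camera. I'll go down and close.

{"api": "move_arm", "payload": {"steps": [[[0,-0.12,0.8],0,0],[[0,0,0.7],0,0],[[0,0,0.47],0,0],[[0,0,0],0,0],[[0,0,0],0,1],[[0,0,0],0,1],[[0,0,0],0,1],[[0,0,0],0,1],[[0,0,0],0,1],[[0,0,0],0,1],[[0,0,0],0,1],[[0,0,0],0,1],[[0,0,0],0,1],[[0,0,0],0,1],[[0,0,0],0,1],[[0,0,0],0,1]]}}

```text
t: 5.17
ee_pos: [504.7, -204.3, 3.4]
orientation: [-0.594, -3.085, 0.0]
ft_force: [-0.4, -1.9, 0.5]
width: 15.8
grasp_force: 30.0
```

```bash
python3 -c "
from h import *
go([504,-204,3],158.2)"
```

```text
t 5.17 pos [ 504.7 -204.3    3.4] yaw x 158.22 z [-0. -0. -1.] F [-0.41 -1.87  0.47] M [-0.13  0.09 -0.01] w 15.8 g 30.0 q6 -1.6
units [0.03 0.   0.02]
turn units 0.0
```

{"api": "move_arm", "payload": {"steps": [[[0,0,-0.4],0,1],[[0,0,-0.8],0,1],[[0,0,-1],0,1],[[0,0,-1],0,1],[[0,0,-1],0,1],[[0,0,-1],0,1],[[0,0,-1],0,1],[[0,0,-1],-0.8,1],[[0,0,-1],-0.8,1],[[0,0,-1],-0.8,1],[[0,0,-1],-0.8,1],[[0,0,-0.7],-0.24,1],[[0,0,-0.3],0,1]]}}

```text
t: 6.25
ee_pos: [505.4, -204.5, 286.7]
orientation: [0.124, 3.135, -0.002]
ft_force: [-0.0, -0.1, -1.9]
width: 15.7
grasp_force: 30.0
```

{"api": "move_arm", "payload": {"steps": [[[0,0.4,0],0,1],[[0,0.8,0],0,1],[[0,1,0],0,1],[[0,1,0],0,1],[[0,1,0],0,1],[[0,1,0],0,1],[[0,1,0],0,1],[[0,1,0],0,1],[[0,1,0],0,1],[[0,1,0],0,1],[[0,1,0],0,1],[[0,1,0],0,1],[[0,1,0],0,1],[[0,0.5,0],0,1],[[0,0.15,0],0,1],[[0,0,0],0,1],[[0,0,0],0,1],[[0,0,0],0,1],[[0,0,0],0,1]]}}

```text
t: 7.83
ee_pos: [530.3, 114.9, 283.4]
orientation: [-0.128, -3.139, 0.0]
ft_force: [0.2, -0.8, -1.2]
width: 15.6
grasp_force: 30.0
```

```bash
python3 - <<'E'
from h import *
go([528.8,116,284.4],175.4)
p=np.load("stand.npy")
t=cams.get_image('top');s=cams.get_image('scene')
E=[]
for im,(x0,y0,x1,y1) in((t,(195,160,270,250)),(s,(290,150,365,240))):
    A=cv2.resize(im["image"][y0:y1,x0:x1,::-1],None,fx=5.3,fy=5.3,interpolation=cv2.INTER_CUBIC)
    for P in[(581,111.9,290)]:
        q=(proj(im,P)-[x0,y0]+.5)*5.3; print(proj(im,P)); cv2.circle(A,tuple(int(v) for v in q),2,(0,0,255),1)
    E.append(A)
cv2.imwrite("pics/e.png",np.hstack(E))
E
```

```text
t 7.83 pos [530.3 114.9 283.4] yaw x 175.33 z [-0. -0. -1.] F [ 0.18 -0.78 -1.16] M [-0.05  0.01 -0.01] w 15.6 g 30.0 q6 -1.3
units [ 0.06  0.04 -0.04]
turn units -0.01
[228.46784931 200.41548214]
[316.39344972 173.20199166]
```

View pics/e.png

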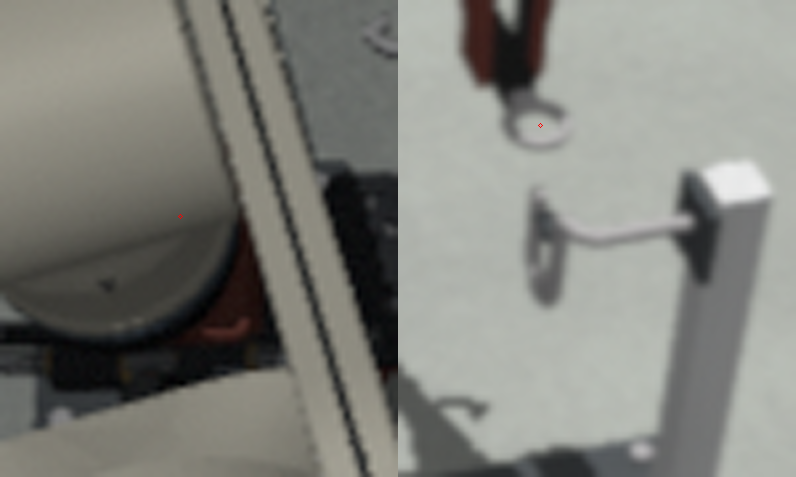

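```bash
python3 - <<'E'
from fit import *
o,R=state(); s=cams.get_image('scene'); t=cams.get_image('top')
eye=o["ee_pos"]+R@[-52,0,-5.6]; pe=proj(s,eye); print("eye",eye,pe)
off=np.array([315.7,172.1])-pe; print("off",off)
p=np.load("stand.npy")
def ts(u,v): return np.array([300+(u-400)/8-.5,175+v/8-.5])
ob=[(s,ts(533,97),(-14,0,254)),(s,ts(519,185),(-14,0,217)),(s,ts(572,160),(14,0,250)),(s,ts(545,249),(0,0,203))]
for sh in (0*off,off):
  f=lambda q:np.concatenate([proj(t,tw((q[0],q[1],-.08),(-14,0,254)))-[229.9,203.0]]+[proj(im,tw((q[0],q[1],-.08),P))+sh-uv for im,uv,P in ob])
  r=least_squares(f,p[:2],loss="soft_l1");print(r.x,np.round(r.fun,1),"tip",tw((*r.x,-.08),(-14,0,254)))
E
```

```text
t 7.93 pos [530.4 115.1 283.5] yaw x 175.34 z [ 0. -0. -1.] F [ 0.37  1.02 -1.86] M [0.02 0.01 0.02] w 15.7 g 30.0 q6 -1.3
eye [582.25132135 110.90441437 289.08425117] [316.18811428 173.91421201]
off [-0.48811428 -1.81421201]
[599.69491516 111.86575719] [-0.1 -0.4  0.4 -0.6  1.  -0.1 -0.7  0.4 -0.8 -0.2] tip [585.73969128 112.9845629  254.        ]
[605.01256696 110.9352362 ] [ 0.1 -2.8  0.4 -0.9  1.  -0.5 -0.7  0.1 -0.8 -0.5] tip [591.05734307 112.05404191 254.        ]
```

{"api": "move_arm", "payload": {"steps": [[[-0.08,0.07,0.4],0,1],[[0,0,0.5],0,1],[[0,0,0.3],0,1],[[0,0,0],0,1],[[0,0,0],0,1],[[0,0,0],0,1]]}}

```text
t: 8.53
ee_pos: [532.8, 117.6, 253.6]
orientation: [0.126, 3.139, 0.0]
ft_force: [0.6, -1.0, -1.2]
width: 15.6
grasp_force: 30.0
```

```bash
python3 - <<'E'
from h import *
o,R=state();s=cams.get_image('scene')
print(o["ee_pos"]+R@[-52,0,-5.6])
save(s,"c.png",(298,168,348,218),12)
E
```

```text
t 8.53 pos [532.8 117.6 253.6] yaw x 175.42 z [ 0.  0. -1.] F [ 0.58 -0.95 -1.23] M [0.   0.01 0.03] w 15.6 g 30.0 q6 -1.3
[584.60029146 113.47746254 259.20724245]
```

View pics/c.png

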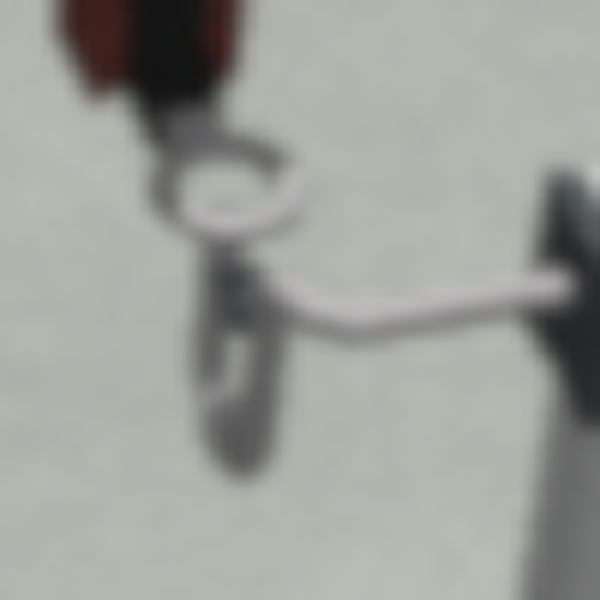

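```bash
python3 - <<'E'
from h import *
s=cams.get_image('scene')
e=np.array([584.6,113.5,259.2])
ob=np.array([316.7,183.3]); off=ob-proj(s,e); print("off",off)
for tip in((316.1,186.6),(315.6,186.6),(315.6,187.5)):
    print(ray(s,np.array(tip)-off,254)[:2]-e[:2], "abs",ray(s,tip,254)[:2])
E
```

```text
off [ 0.05335729 -0.75100334]
[ 5.18398197 -3.40310088] abs [587.3059599  111.31962552]
[ 4.79292977 -4.52874111] abs [586.91408223 110.19165726]
[ 7.79997147 -5.84102357] abs [589.93349525 108.87363207]
```

{"api": "move_arm", "payload": {"steps": [[[-0.02,-0.06,0],0,1],[[0,0,0.08],0,1],[[0,0,0.08],0,1],[[0,0,0.08],0,1],[[0,0,0],0,1],[[0,0,0],0,1],[[0,0,0],0,1]]}}

```text
t: 9.22
ee_pos: [532.9, 116.0, 247.4]
orientation: [-0.126, -3.139, 0.0]
ft_force: [-0.0, 0.5, -2.2]
width: 15.5
grasp_force: 30.0
```

```bash
python3 -c "
from h import *
o,R=state();print(o['ee_pos']+R@[-52,0,-5.6])"
```

```text
t 9.22 pos [532.9 116.  247.4] yaw x 175.42 z [-0. -0. -1.] F [-0.01  0.46 -2.22] M [-0.04  0.   -0.05] w 15.5 g 30.0 q6 -1.3
[584.75677268 111.8674626  252.98322803]
```

{"api": "move_arm", "payload": {"steps": [[[0,0,0.08],0,1],[[0,0,0],0,1],[[0,0,0],0,1],[[0,0,0],0,1]]}}

```text
t: 9.55
ee_pos: [532.9, 116.0, 245.4]
orientation: [-0.126, -3.139, 0.0]
ft_force: [0.4, 0.7, -1.9]
width: 15.6
grasp_force: 30.0
```

{"api": "move_arm", "payload": {"steps": [[[0.06,0,0],0,1],[[0.06,0,0],0,1],[[0,0,0],0,1],[[0,0,0],0,1],[[0,0,0],0,1]]}}

```text
t: 9.97
ee_pos: [529.9, 116.3, 245.5]
orientation: [0.126, 3.139, 0.0]
ft_force: [0.7, 0.8, -1.7]
width: 15.9
grasp_force: 30.0
```

No contact yet in -x. I'll keep probing.

{"api": "move_arm", "payload": {"steps": [[[0.05,0,0],0,1],[[0.05,0,0],0,1],[[0,0,0],0,1],[[0,0,0],0,1],[[0,0,0],0,1]]}}

```text
t: 10.38
ee_pos: [527.9, 116.6, 245.9]
orientation: [0.126, 3.138, 0.001]
ft_force: [2.5, 0.1, 0.4]
width: 16.0
grasp_force: 30.0
```

{"api": "move_arm", "payload": {"steps": [[[0.05,0,0],0,1],[[0.05,0,0],0,1],[[0,0,0],0,1],[[0,0,0],0,1],[[0,0,0],0,1]]}}

```text
t: 10.8
ee_pos: [527.1, 116.8, 246.6]
orientation: [0.125, 3.134, 0.001]
ft_force: [6.0, 0.4, 1.8]
width: 15.8
grasp_force: 30.0
```

{"api": "move_arm", "payload": {"steps": [[[-0.17,0,0],0,1],[[0,0,0],0,1],[[0,0,0.06],0,1],[[0,0,0.06],0,1],[[0,0,0],0,1],[[0,0,0],0,1]]}}

```text
t: 11.3
ee_pos: [528.9, 116.3, 242.3]
orientation: [-0.126, -3.138, 0.0]
ft_force: [-0.8, -0.0, 1.8]
width: 15.6
grasp_force: 30.0
```

{"api": "move_arm", "payload": {"steps": [[[0,0,0.06],0,1],[[0,0,0.06],0,1],[[0,0,0],0,1],[[0,0,0],0,1]]}}

```text
t: 11.63
ee_pos: [529.2, 116.4, 239.5]
orientation: [0.126, 3.139, 0.0]
ft_force: [-0.8, -0.3, 2.6]
width: 15.5
grasp_force: 30.0
```

{"api": "move_arm", "payload": {"steps": [[[0,0,0.06],0,1],[[0,0,0.06],0,1],[[0,0,0],0,1],[[0,0,0],0,1]]}}

```text
t: 11.97
ee_pos: [528.9, 116.4, 236.2]
orientation: [-0.126, -3.138, -0.0]
ft_force: [-1.1, 0.4, 2.9]
width: 15.7
grasp_force: 30.0
```

{"api": "move_arm", "payload": {"steps": [[[0,0,0.06],0,1],[[0,0,0.06],0,1],[[0,0,0],0,1],[[0,0,0],0,1]]}}

```text
t: 12.3
ee_pos: [528.6, 116.2, 232.7]
orientation: [-0.126, -3.138, 0.001]
ft_force: [1.1, 0.0, -1.6]
width: 15.7
grasp_force: 30.0
```

{"api": "move_arm", "payload": {"steps": [[[0,0,0.06],0,1],[[0,0,0.06],0,1],[[0,0,0],0,1],[[0,0,0],0,1]]}}

```text
t: 12.63
ee_pos: [529.0, 116.3, 230.1]
orientation: [-0.126, -3.139, 0.0]
ft_force: [-0.4, -0.2, -2.7]
width: 15.6
grasp_force: 30.0
```

{"api": "move_arm", "payload": {"steps": [[[0,0,0.08],0,1],[[0,0,0.08],0,1],[[0,0,0],0,1],[[0,0,0],0,1],[[0,0,0],0,1],[[0,0,0],0,1]]}}

```text
t: 13.13
ee_pos: [529.2, 116.3, 226.5]
orientation: [0.126, 3.139, -0.0]
ft_force: [-0.2, -0.1, -2.1]
width: 15.8
grasp_force: 30.0
```

{"api": "move_arm", "payload": {"steps": [[[0,0,-0.08],0,1],[[0,0,-0.08],0,1],[[0,0,-0.06],0,1],[[0,0,-0.06],0,1],[[0,0,0],0,1],[[0,0,0],0,1]]}}

```text
t: 13.63
ee_pos: [529.2, 116.4, 233.4]
orientation: [0.126, 3.139, 0.0]
ft_force: [1.6, 0.3, -3.7]
width: 15.6
grasp_force: 30.0
```

{"api": "move_arm", "payload": {"steps": [[[0,0,-0.06],0,1],[[0,0,0],0,1],[[0,0,0],0,1],[[0,0,0],0,1]]}}

```text
t: 13.97
ee_pos: [529.1, 116.3, 234.7]
orientation: [-0.126, -3.139, 0.0]
ft_force: [1.9, 1.1, -6.6]
width: 15.5
grasp_force: 30.0
```

{"api": "move_arm", "payload": {"steps": [[[0,0,-0.06],0,1],[[0,0,0],0,1],[[0,0,0],0,1],[[0,0,0],0,1]]}}

```text
t: 14.3
ee_pos: [529.1, 116.3, 236.4]
orientation: [-0.126, -3.139, 0.0]
ft_force: [1.8, 0.2, -6.5]
width: 15.7
grasp_force: 30.0
```

{"api": "move_arm", "payload": {"steps": [[[0,0,-0.02],0,1],[[0,0,0],0,1],[[0,0,0],0,1],[[0,0,0],0,1],[[0,0,0],0,1],[[0,0,0],0,1],[[0,0,0],0,1]]}}

```text
t: 14.88
ee_pos: [529.1, 116.3, 236.9]
orientation: [-0.126, -3.139, 0.0]
ft_force: [1.9, 0.0, -7.2]
width: 15.5
grasp_force: 30.0
```

```bash
python3 - <<'E'
from h import *
state();s=cams.get_image('scene')
save(s,"d.png",(298,168,348,218),12)
E
```

```text
t 14.88 pos [529.1 116.3 236.9] yaw x 175.41 z [-0. -0. -1.] F [ 1.91  0.03 -7.15] M [ 0.1  -0.08  0.03] w 15.5 g 30.0 q6 -1.3
```

View pics/d.png

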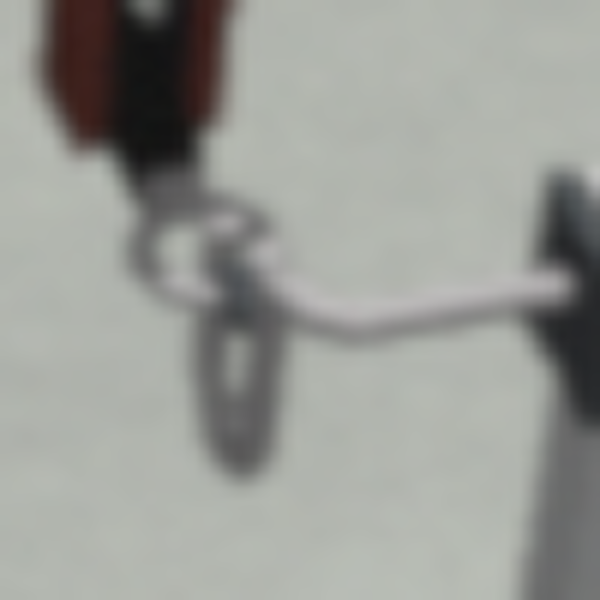

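The ring encircles the tip, with its far side caught under the shut gate at crop (235,285). It was held at about 5 N for roughly 0.9 s. Now I'll lower it into the bowl.

{"api": "move_arm", "payload": {"steps": [[[0,0,0.12],0,1],[[-0.04,0,0.12],0,1],[[-0.04,0,0.12],0,1],[[-0.04,0,0.12],0,1],[[-0.04,0,0.12],0,1],[[-0.04,0,0.12],0,1],[[0,0,0.12],0,1],[[0,0,0.12],0,1],[[0,0,0],0,1],[[0,0,0],0,1]]}}

```text
t: 15.77
ee_pos: [534.0, 115.9, 212.7]
orientation: [-0.126, -3.139, 0.0]
ft_force: [0.8, 0.4, -2.0]
width: 15.9
grasp_force: 30.0
```

{"api": "move_arm", "payload": {"steps": [[[0,0,0.12],0,1],[[0,0,0.12],0,1],[[0,0,0],0,1],[[0,0,0],0,1]]}}

```text
t: 16.1
ee_pos: [534.4, 116.0, 207.1]
orientation: [0.125, 3.139, 0.0]
ft_force: [-0.2, 0.3, 0.7]
width: 15.7
grasp_force: 30.0
```

Contact with the bowl is starting. I'll go on down gently and let it pivot in the pads.

{"api": "move_arm", "payload": {"steps": [[[0,0,0.1],0,1],[[0,0,0.1],0,1],[[0,0,0],0,1],[[0,0,0],0,1]]}}

```text
t: 16.43
ee_pos: [534.2, 116.0, 201.9]
orientation: [0.126, 3.139, 0.0]
ft_force: [-1.4, 0.6, 1.5]
width: 15.6
grasp_force: 30.0
```

{"api": "move_arm", "payload": {"steps": [[[0,0,0.1],0,1],[[0,0,0.1],0,1],[[0,0,0],0,1],[[0,0,0],0,1]]}}

```text
t: 16.77
ee_pos: [534.2, 115.9, 196.7]
orientation: [0.126, 3.139, 0.0]
ft_force: [-0.1, 1.4, 1.6]
width: 15.6
grasp_force: 30.0
```

{"api": "move_arm", "payload": {"steps": [[[0,0,0.1],0,1],[[-0.02,0,0.1],0,1],[[0,0,0],0,1],[[0,0,0],0,1]]}}

```text
t: 17.1
ee_pos: [534.6, 115.9, 191.6]
orientation: [-0.126, -3.139, 0.0]
ft_force: [0.1, 0.4, 1.3]
width: 16.0
grasp_force: 30.0
```

{"api": "move_arm", "payload": {"steps": [[[-0.03,0,0.1],0,1],[[-0.03,0,0.1],0,1],[[-0.02,0,0.08],0,1],[[0,0,0],0,1],[[0,0,0],0,1]]}}

```text
t: 17.52
ee_pos: [536.4, 115.7, 184.5]
orientation: [-0.126, -3.138, 0.0]
ft_force: [-1.5, -0.1, 0.4]
width: 15.8
grasp_force: 30.0
```

{"api": "move_arm", "payload": {"steps": [[[0,0,0],0,0.75],[[0,0,0],0,0.7],[[0,0,0],0,0.65],[[0,0,0],0,0.6],[[0,0,0],0,0.5],[[0,0,0],0,0.5],[[0,0,0],0,0.5],[[0,0,0],0,0.5],[[0,0,0],0,0.5],[[0,0,0],0,0.5],[[0,0,0],0,0.5],[[0,0,0],0,0.5]]}}

```text
t: 18.52
ee_pos: [536.7, 115.7, 184.9]
orientation: [0.126, 3.139, -0.0]
ft_force: [-0.6, 0.3, 1.0]
width: 44.0
grasp_force: 0.0
```

```bash
python3 - <<'E'
from h import *
state();s=cams.get_image('scene')
save(s,"f.png",(280,160,360,240),7)
E
```

```text
t 18.52 pos [536.7 115.7 184.9] yaw x 175.41 z [ 0. -0. -1.] F [-0.57  0.35  1.03] M [0.01 0.02 0.02] w 44.0 g 0.0 q6 -1.3
```

View pics/f.png

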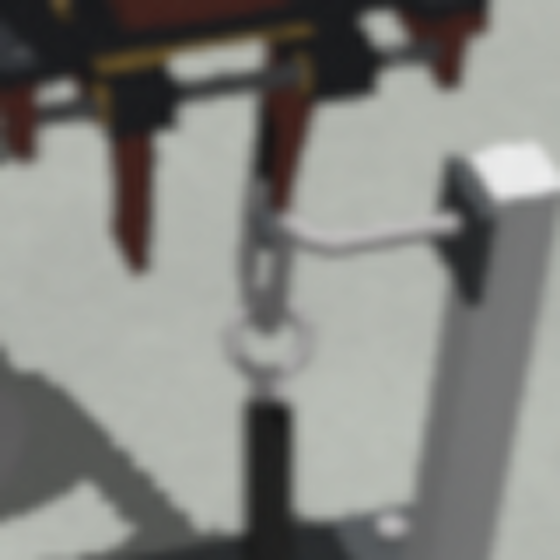

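The spanner hangs by its eye in the bowl (crop (268,345)), handle down, gate shut. I'll back off and let it settle.

{"api": "move_arm", "payload": {"steps": [[[0.3,0,0],0,0.4],[[0.6,0,0],0,0.3],[[0.8,0,0],0,0.3],[[0.8,0,0],0,0.3],[[0.5,0,-0.3],0,0.3],[[0,0,-0.6],0,0.3],[[0,0,0],0,0.3],[[0,0,0],0,0.3],[[0,0,0],0,0.3],[[0,0,0],0,0.3],[[0,0,0],0,0.3],[[0,0,0],0,0.3],[[0,0,0],0,0.3],[[0,0,0],0,0.3],[[0,0,0],0,0.3],[[0,0,0],0,0.3],[[0,0,0],0,0.3],[[0,0,0],0,0.3],[[0,0,0],0,0.3],[[0,0,0],0,0.3]]}}

```text
t: 20.23
ee_pos: [461.9, 121.7, 207.5]
orientation: [0.126, 3.139, 0.0]
ft_force: [-1.2, -0.2, 0.4]
width: 61.7
grasp_force: 0.0
```

```bash
cat > sw.py <<'E'
from h import *
c=[]
for i in range(16):
    im=cams.get_image('scene')["image"][207:262,305:332]; m=im.max(2)<50; m[:,:]=cv2.morphologyEx(m.astype(np.uint8),cv2.MORPH_OPEN,np.ones((3,3)))
    ys,xs=np.nonzero(m); c.append((round(xs.mean(),2),round(ys.mean(),2),len(xs)) if len(xs) else None)
    if i: d=np.abs(im.astype(int)-prev).max(); c[-1]=c[-1]+(int(d),)
    prev=im.astype(int)
print(c);state()
E
python3 sw.py
```

```text
[(np.float64(9.28), np.float64(20.79), 135), (np.float64(9.06), np.float64(21.01), 129, 22), (np.float64(8.48), np.float64(21.94), 130, 77), (np.float64(7.96), np.float64(21.25), 122, 108), (np.float64(7.29), np.float64(20.16), 112, 76), (np.float64(6.73), np.float64(19.79), 100, 68), (np.float64(6.24), np.float64(21.83), 108, 74), (np.float64(6.57), np.float64(21.69), 100, 22), (np.float64(7.43), np.float64(19.56), 105, 78), (np.float64(8.29), np.float64(19.47), 118, 79), (np.float64(8.48), np.float64(21.44), 128, 84), (np.float64(8.55), np.float64(22.31), 131, 86), (np.float64(8.87), np.float64(20.73), 126, 48), (np.float64(8.42), np.float64(22.14), 132, 44), (np.float64(8.03), np.float64(21.51), 126, 91), (np.float64(7.51), np.float64(20.65), 116, 80)]
t 21.03 pos [461.9 121.7 207.4] yaw x 175.41 z [ 0.  0. -1.] F [-0.65 -0.91 -0.19] M [ 0.08 -0.    0.  ] w 61.2 g 0.0 q6 -1.26
```

Still swinging, so I'll wait.

{"api": "move_arm", "payload": {"steps": [[[0,0,0],0,0.3],[[0,0,0],0,0.3],[[0,0,0],0,0.3],[[0,0,0],0,0.3],[[0,0,0],0,0.3],[[0,0,0],0,0.3],[[0,0,0],0,0.3],[[0,0,0],0,0.3],[[0,0,0],0,0.3],[[0,0,0],0,0.3],[[0,0,0],0,0.3],[[0,0,0],0,0.3],[[0,0,0],0,0.3],[[0,0,0],0,0.3],[[0,0,0],0,0.3],[[0,0,0],0,0.3],[[0,0,0],0,0.3],[[0,0,0],0,0.3],[[0,0,0],0,0.3],[[0,0,0],0,0.3]]}}

```text
t: 22.7
ee_pos: [461.9, 121.7, 207.4]
orientation: [-0.126, -3.139, 0.0]
ft_force: [0.2, 0.1, -0.6]
width: 61.4
grasp_force: 0.0
```

{"api": "move_arm", "payload": {"steps": [[[0,0,0],0,0.3],[[0,0,0],0,0.3],[[0,0,0],0,0.3],[[0,0,0],0,0.3],[[0,0,0],0,0.3],[[0,0,0],0,0.3],[[0,0,0],0,0.3],[[0,0,0],0,0.3],[[0,0,0],0,0.3],[[0,0,0],0,0.3],[[0,0,0],0,0.3],[[0,0,0],0,0.3],[[0,0,0],0,0.3],[[0,0,0],0,0.3],[[0,0,0],0,0.3],[[0,0,0],0,0.3],[[0,0,0],0,0.3],[[0,0,0],0,0.3],[[0,0,0],0,0.3],[[0,0,0],0,0.3]]}}

```text
t: 24.37
ee_pos: [461.9, 121.7, 207.4]
orientation: [0.126, 3.139, -0.0]
ft_force: [-0.1, -0.2, -0.2]
width: 61.1
grasp_force: 0.0
```

{"api": "move_arm", "payload": {"steps": [[[0,0,0],0,0.3],[[0,0,0],0,0.3],[[0,0,0],0,0.3],[[0,0,0],0,0.3],[[0,0,0],0,0.3],[[0,0,0],0,0.3],[[0,0,0],0,0.3],[[0,0,0],0,0.3],[[0,0,0],0,0.3],[[0,0,0],0,0.3],[[0,0,0],0,0.3],[[0,0,0],0,0.3],[[0,0,0],0,0.3],[[0,0,0],0,0.3],[[0,0,0],0,0.3],[[0,0,0],0,0.3],[[0,0,0],0,0.3],[[0,0,0],0,0.3],[[0,0,0],0,0.3],[[0,0,0],0,0.3]]}}

```text
t: 26.03
ee_pos: [461.9, 121.7, 207.4]
orientation: [-0.126, -3.139, -0.0]
ft_force: [0.1, -0.7, 0.4]
width: 61.5
grasp_force: 0.0
```

```bash
python3 sw.py | sed 's/np.float64//g'
```

```text
[((7.91), (20.27), 116), ((7.91), (20.27), 116, 21), ((7.91), (20.27), 116, 8), ((7.91), (20.27), 116, 6), ((7.91), (20.27), 116, 3), ((8.01), (20.13), 119, 4), ((7.91), (20.27), 116, 3), ((7.91), (20.27), 116, 3), ((7.91), (20.27), 116, 3), ((7.91), (20.27), 116, 3), ((8.01), (20.13), 119, 3), ((7.85), (20.74), 112, 3), ((7.91), (20.27), 116, 3), ((7.91), (20.27), 116, 3), ((7.91), (20.27), 116, 3), ((7.91), (20.27), 116, 3)]
t 26.83 pos [461.9 121.7 207.4] yaw x 175.41 z [ 0.  0. -1.] F [ 0.4   0.27 -0.03] M [ 0.05  0.03 -0.04] w 61.3 g 0.0 q6 -1.26
```

It's at rest. One last look, then I'll hand in.

```bash
python3 -c "
from h import *
save(cams.get_image('scene'),'z.png',(280,170,360,260),6)"
```

```text
(no output)
```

View pics/z.png

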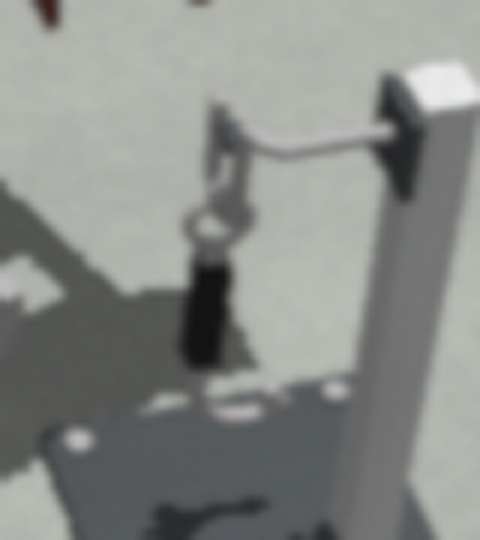

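```bash
python3 - <<'E'
from fit import *
s=cams.get_image('scene')
p=(600,111.5,-.08)
for P in [(0,0,197),(0,0,175),(0,0,115),(0,0,203),(-14,0,254)]: print(P,np.round(proj(s,tw(p,P)),1))
ob=[((315.8,207.6),0),((314.5,213.5),22),((313,229.8),82)]
# fit eye pos x,z (y=0) + tilt toward -x (a) and y (b)
def pts(q,l): 
    d=np.array([-np.sin(q[2])*np.cos(q[3]),np.sin(q[3]),-np.cos(q[2])*np.cos(q[3])]); return np.array([q[0],0,q[1]])+l*d
f=lambda q:np.concatenate([proj(s,tw(p,pts(q,l)))-uv for uv,l in ob]+[[ (q[1]-197)/20]])
r=least_squares(f,[0,197,0,0]);print(r.x[:2],np.degrees(r.x[2:]),np.round(r.fun,2))
E
```

```text
(0, 0, 197) [316.5 207.3]
(0, 0, 175) [315.8 213.7]
(0, 0, 115) [314.1 230.1]
(0, 0, 203) [316.7 205.5]
(-14, 0, 254) [316.4 186.2]
[ -5.47839321 191.48733049] [ 0.82741167 -0.5173217 ] [-0.18 -0.16  0.36  0.17 -0.1  -0.05 -0.28]
```

The fit puts the tilt near 1°, with the eye at the bowl. Handing in.

```bash
python3 -c "
from h import *
print(ctrl.close_job())"
```

```text
the job is handed in; nothing more can be done
None
```

The spanner hangs by its eye in the snap hook, at rest and about 1° from vertical by image fit; I tugged it against the shut gate at about 5 N before letting go, and the job is handed in (no verdict was returned).

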